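Sweep the parted-off discs into the scrap bay

ROBOT

A 7-joint arm with a two-finger parallel gripper is mounted at the origin on the work surface. World frame = base frame: x ahead of the robot, y to its left, z up, the work surface at z = 0. Lengths are in m, angles in rad, forces in N, time in s.
With the tool pointing down it reaches from about 0.4 to 0.875 m from the base axis. Payload 19.3 kg.
Tool frame: the origin (TCP) lies at the very end of the fingers, on their centre line; the grasp point (between the pads) lies 19 mm behind it; z points along the fingers, y is the line along which they close (so a half turn about z gives the same grasp; the last joint's range is limited). The gripper opens to 85 mm and grips with 20 to 120 N. Pads are 22 mm wide; open, the fingers measure 114 mm over their backs; the gripper's body (76 mm by 85 mm) begins 54 mm behind the grasp point. The pads swing forward as they close: fully open they stand 13 mm farther back than shut.
Start: joints at [-1.27, 0.521, -0.036, 1.599, 0.021, 1.021, -0.113], TCP at [0.226, 0.583, 0.231] pointing down, gripper open.
Joint ranges: [-2.91, 2.91], [-0.3, 2.13], [-1.5, 1.42], [0.17, 2.43], [-1.26, 4.41], [0.16, 1.93], [-2.52, 2.52]. Speed limits (rad/s): [1.89, 1.89, 2.39, 2.39, 3.01, 3.01, 3.01].

INTERFACE

Orientations are given as [roll, pitch, yaw] about the fixed x, y, z axes, in that order (R = Rz(yaw) Ry(pitch) Rx(roll)).
In Python, from workcell import bot gives the robot as it stands.
- The arm moves only by the shell command python3 -m crank 'ROWS' [FORCE]. ROWS is a JSON object of lists of equal length, an entry for each row: "travel": the shift along the world's x, y, z in cm, a list of three; "turn": the turn, a rotation vector about the world's x, y, z in degrees, a list of three; "gripper": the closure, from 0 (fully open) to 1 (shut). A call has exactly 5 rows; each row is the pose to reach, as a shift and turn from the pose commanded when the call began; what a row does not reach only later rows make up. A row lasts 1/10 s, in which the tool goes at most 50 mm and 8.59 degrees, less where a joint would pass 70% of its speed; a pose out of reach is approached as far as the arm can. A call with a gripper value outside its range is refused whole. The fingers move at their own pace and stop on an object; FORCE is the grip in N (left out, the last holds). Time passes only in rows, so rows that repeat a pose let the fingers close, or fill a call up. It gives the time, the measured TCP pose, the force, the opening and the grip force at its end, in the units of the state.
- bot.observe(): the state, without advancing time (a new reading comes with each control period).
- bot.grab_frame(name): name is "side" or "top"; returns a dict with "pixels" (480x640x3 uint8, red, green, blue), "fx", "fy", "cx", "cy" (pixels), "extrinsics" (4x4, takes a point from world to camera coordinates). Camera axes: x right, y down, z forward; pixel columns grow to the right and rows downward; lengths in m; the calibration is good to about 2 mm. A picture is of the moment at which its call begins. There is no depth.
- bot.job_done(): hands the job in; it is judged then, once.
The state is a dict: "clock": time; "qpos": joint angles; "qd": joint speeds; "joint_efforts": joint torques, N m; "position": TCP position; "tool_rot": TCP orientation; "force": force on the tool from outside, world axes, zero at the start; "moment": the same for the moment, N m; "grip_width": finger opening in m; "finger_force": force on a finger pad.
Only numpy, scipy, OpenCV 4.12 (cv2) and the standard library are available. Lean on these libraries where they do the work, as an engineer would, in place of code of your own. Each camera call takes 0.05 s, during which the arm holds its last target. There are 200 camera calls.

TASK

Clear the turner's bench: with the fingers, push the three flat round offcuts along the bench until each lies wholly inside the open-fronted steel scrap bay. Slide them, never pick them up, and leave the standing turned pieces, the tools, the bowl and the bottle undisturbed.

Things in the scene. Friction and masses are not known exactly. Their poses are not given: they have to be found in the camera images.
- disc_large: flat round offcut of pale wood, a plain disc 52 mm in diameter and 26 mm high, lying flat and loose on the bench, about 36 g; origin at the centre of its underside, z up. One of the three pieces to sweep away.
- disc_medium: flat round offcut of pale wood, a plain disc 48 mm in diameter and 24 mm high, lying flat and loose on the bench, about 28 g; origin at the centre of its underside, z up. One of the three pieces to sweep away.
- disc_small: flat round offcut of pale wood, a plain disc 44 mm in diameter and 22 mm high, lying flat and loose on the bench, about 22 g; origin at the centre of its underside, z up. One of the three pieces to sweep away.
- scrap_bay: scrap bay: three low walls of plain dark steel (35 mm high, 4 mm thick) fixed to the bench, no floor, so things slide in along the bench. Inside 220 mm wide (own x) by 140 mm deep (own y). Origin on the bench at the centre of the inside; back wall on its +y side, side walls at +x and -x, the whole -y side is open, 70 mm from the origin. Turned up to 0.3 rad from the world axes.
- bay_mouth (a point): middle of the bay's open side, at bench level, on the line joining the free ends of the two side walls
- drawer_knob: finished turned drawer knob of pale wood, 34 mm across and 60 mm high, standing loose on a 32 mm foot among the offcuts; origin at the centre of its foot. Leave alone.
- finial: finished turned finial of pale wood, 34 mm across at the foot and 68 mm high, narrowing to a point, standing loose among the offcuts; origin at the centre of its foot. Leave alone.
- egg_cup: finished turned egg cup of pale wood, 36 mm across and 55 mm high on a thin stem, standing loose among the offcuts; origin at the centre of its foot. Leave alone. These three standing turnings swap places from run to run.
- gouge: turning gouge lying on the bench, 305 mm long and 30 mm thick, wooden handle towards its own -x, steel blade towards +x; origin on the bench under the middle of its length. Leave alone.
- mallet: wooden mallet lying on the bench, round head 70 mm in diameter and 100 mm long (its own x from 40 to 140 mm), handle from there to x = -120 mm; origin on the bench under its axis. Leave alone.
- bowl: small turned wooden bowl, 120 mm across the rim, 50 mm high, loose; origin at the centre of its underside. Leave alone.
- glue: glue bottle, 56 mm in diameter and 160 mm high, standing loose; origin at the centre of its underside. Leave alone.

How it is judged:
By the outcome, as a careful person would: the job done as asked, in the order asked, and still so for the second after the job is handed in, with the robot touching nothing.
It also fails if it takes over 72 s, if anything falls off the work surface, if the arm or the gripper's body presses on something with over 40 N, if the wrist force passes 120 N, or if a joint passes its speed limit or range.

## Working session

There is one attempt and no reset: what is moved stays moved. The work goes in short steps, Python scripts to look and compute and a shell command to move; the robot and the scene stay as the last step left them, time stands still between calls to the robot, and variables do not carry over. Pictures are saved under pics/ and viewed, at most 10 in all, crops included, and the job is handed in when it is done.

```bash
mkdir -p pics
cat > look.py <<'E'
import cv2,sys
from workcell import bot
def snap(n,tag):
    f=bot.grab_frame(n); cv2.imwrite(f'pics/{n}_{tag}.png',cv2.cvtColor(f['pixels'],cv2.COLOR_RGB2BGR)); return f
E
python3 - <<'E'
from look import *
for n in('top','side'):
    f=snap(n,'0'); print(n,f['fx'],f['cx'],f['cy'],f['extrinsics'].round(3).tolist() if hasattr(f['extrinsics'],'round') else f['extrinsics'])
print(bot.observe())
E
```

```text
top 622.9100538058434 306.88955334567896 244.96409683287834 [[0.021, -1.0, 0.004, -0.095], [-0.982, -0.021, -0.187, 0.575], [0.187, 0.0, -0.982, 1.365], [0.0, 0.0, 0.0, 1.0]]
side 469.1625186630425 313.07049586587874 239.6576503616477 [[0.687, -0.726, -0.02, -0.465], [-0.473, -0.427, -0.771, 0.277], [0.551, 0.539, -0.636, 0.638], [0.0, 0.0, 0.0, 1.0]]
{'clock': 0.1, 'qpos': array([-1.27021403,  0.52194378, -0.03630004,  1.59994173,  0.02121356,
        1.02111653, -0.1128277 ]), 'qd': array([-0.00080193, -0.00202575, -0.00213556, -0.0010133 ,  0.00148354,
       -0.00110789,  0.00015641]), 'joint_efforts': array([ 3.76084121e-03, -9.28490281e+01,  1.98378973e+00, -3.70535767e+01,
        1.80742680e-02,  5.30915248e-03,  2.31494568e-05]), 'position': array([0.22640611, 0.5822259 , 0.23079354]), 'tool_rot': array([-3.14057304e+00,  9.73291777e-05,  2.77075490e+00]), 'force': array([-0.48125462,  0.57074674,  0.32126376]), 'moment': array([ 0.02731559, -0.04489115,  0.08436769]), 'finger_force': 0.0, 'grip_width': 0.0849298988993815}
```

View pics/top_0.png

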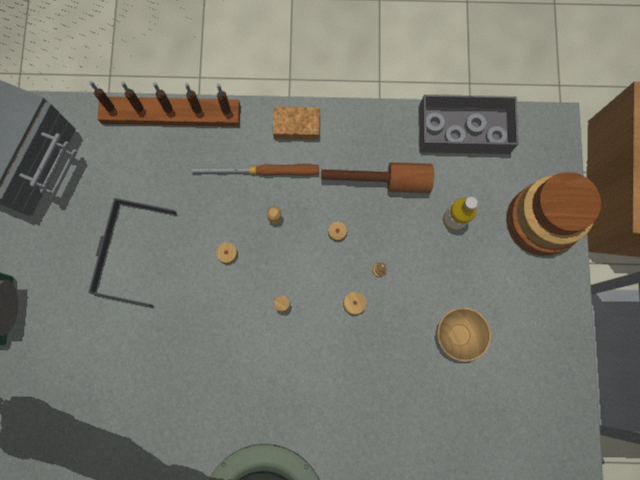

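View pics/side_0.png

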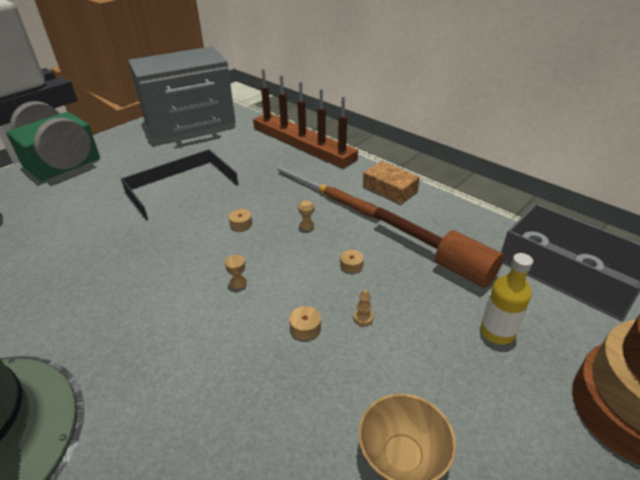

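The top view shows discs at about (227,253), (338,231) and (355,303). The standing turnings are at (275,215), (282,303) and (380,269), and the bay is at left, from (118,201) to (94,292), opening to the right. The side view shows the discs at about (240,218), (351,260) and (306,322). Next I measure them in both views.

```bash
cat >> look.py <<'E'
import numpy as np
def ray(f,u,v):
    E=np.array(f['extrinsics']);R,t=E[:3,:3],E[:3,3]
    d=R.T@np.array([(u-f['cx'])/f['fx'],(v-f['cy'])/f['fy'],1]); return -R.T@t,d
def plane(f,u,v,z):
    o,d=ray(f,u,v); return o+d*(z-o[2])/d[2]
def tri(a,b):
    (o,d),(p,e)=a,b; s=np.linalg.lstsq(np.c_[d,-e],p-o,rcond=None)[0]
    A,B=o+d*s[0],p+e*s[1]; return (A+B)/2,np.linalg.norm(A-B)
def wood(f,lo,win):
    h=cv2.cvtColor(f['pixels'],cv2.COLOR_RGB2HSV); m=cv2.inRange(h,lo,(30,255,255))
    k=np.zeros_like(m); x0,y0,x1,y1=win; k[y0:y1,x0:x1]=m[y0:y1,x0:x1]
    k=cv2.morphologyEx(k,cv2.MORPH_CLOSE,np.ones((5,5)))
    return [c for c in cv2.findContours(k,cv2.RETR_EXTERNAL,cv2.CHAIN_APPROX_NONE)[0] if cv2.contourArea(c)>60]
E
python3 - <<'E'
from look import *
T=bot.grab_frame('top');S=bot.grab_frame('side')
for f,w,lo in((T,(160,190,420,330),(8,70,60)),(T,(160,190,420,330),(8,70,150)),(S,(200,190,400,345),(8,70,60)),(S,(200,190,400,345),(8,70,165))):
    print('--')
    for c in wood(f,lo,w):
        e=cv2.fitEllipse(c); print(np.round(cv2.boundingRect(c)),np.round(e[0],1),np.round(e[1],1),cv2.contourArea(c))
# bay corners
g=cv2.cvtColor(T['pixels'],cv2.COLOR_RGB2GRAY); m=(g<60).astype(np.uint8)*255; m[:, :85]=0;m[:,190:]=0;m[:190]=0;m[315:]=0
cv2.imwrite('pics/m.png',m)
big=cv2.resize(cv2.cvtColor(T['pixels'],cv2.COLOR_RGB2BGR)[190:320,80:240],None,fx=4.5,fy=4.5,interpolation=cv2.INTER_CUBIC)
sb=cv2.resize(cv2.cvtColor(S['pixels'],cv2.COLOR_RGB2BGR)[140:240,110:270],None,fx=4.5,fy=4.5,interpolation=cv2.INTER_CUBIC)[:,:]
im=np.vstack([big[:300*0+585],sb])
cv2.imwrite('pics/bay.png',cv2.resize(im,None,fx=.57,fy=.57))
E
```

```text
--
[274 296  16  16] [281.5 303.4] [14.9 15.7] 181.5
[344 292  22  23] [354.5 302.9] [21.5 22.4] 377.5
[372 263  14  14] [379.1 269.4] [13.  13.8] 138.5
[216 242  21  22] [226.  252.6] [19.9 20.9] 323.5
[328 221  19  20] [337.1 230.8] [18.  18.6] 261.0
[267 206  14  18] [273.8 214.6] [13.3 17.4] 178.5
--
[274 296  15  14] [281.3 302.6] [13.5 14.1] 147.5
[344 292  22  22] [354.6 302.3] [20.8 21.4] 347.0
[216 242  20  20] [225.7 251.8] [18.4 19.4] 277.5
[328 221  19  18] [337.1 229.8] [16.4 17.1] 218.5
--
[289 306  32  35] [304.8 322.7] [31.4 34.4] 842.5
[354 290  19  36] [363.5 310.5] [17.2 36.3] 441.0
[225 255  21  34] [235.7 270.1] [18.5 37.7] 476.5
[340 250  24  23] [351.3 260.9] [23.1 23.5] 421.0
[229 209  23  22] [239.9 219.3] [21.9 22.6] 384.5
[298 200  16  31] [306.  214.3] [14.8 32.7] 315.5
[371 190  29  14] [390.9 194.4] [10.4 32.5] 168.5
[319 190  81  35] [359.8 204.2] [10.7 83.9] 623.0
--
[289 306  32  24] [304.4 317.6] [22.6 29.9] 528.5
[226 255  18  12] [234.4 260.5] [11.  17.3] 147.5
[341 250  22  15] [351.8 256.5] [13.5 21.2] 222.5
[229 209  22  13] [239.4 215. ] [11.7 21.2] 192.5
```

View pics/bay.png

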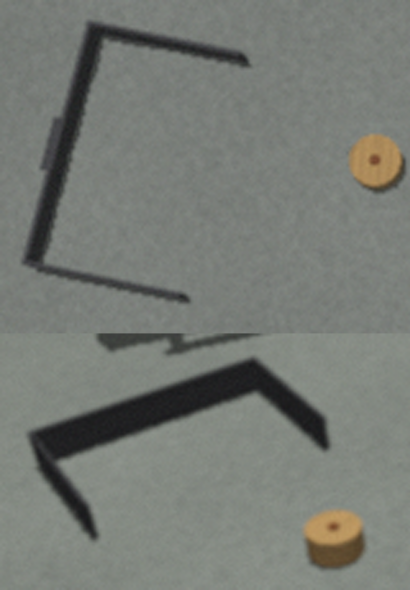

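The crop shows the bay's top-edge corners, in top-view pixels (115.1,199.4) and (89.4,292.5), with free ends at (176.7,212.2) and (153.3,305.8). The same points in the side view are (209.4,149.6), (121.7,178.8), (236.7,173.3) and (147,211).

Run:
```python
from look import *
T=bot.grab_frame('top');S=bot.grab_frame('side')
P=lambda n,a,b:print(n,*[np.round(x*1000,1) for x in tri(ray(T,*a),ray(S,*b))], 'z0',(plane(T,*a,0)*1000).round(1)[:2])
P('cornA',(115.1,199.4),(209.4,149.6));P('cornB',(89.4,292.5),(121.7,178.8))
P('endA',(176.7,212.2),(236.7,173.3));P('endB',(153.3,305.8),(147,209))
for n,a,b in(('large',(354.6,302.3),(304.6,317.6)),('med',(225.9,251.8),(239.4,215)),('small',(337.1,229.8),(351.6,256.5)),('eggc?',(281.5,302.6),(234.4,260.5)),('finial?',(380,268),(364.5,291)),('knob?',(274.5,212.5),(306.,203.5))): P(n,a,b)
for n,u,v,h in(('large',354.6,302.3,.026),('med',225.7,251.8,.024),('small',337.1,229.8,.022)): 
  print(n,(plane(T,u,v,h)*1000).round(1))
# wall bottoms in top: inner
for n,p,h in(('cA',(115.1,199.4),.035),('cB',(89.4,292.5),.035),('eA',(176.7,212.2),.035),('eB',(153.3,305.8),.035)):print(n,(plane(T,*p,h)*1000).round(1))
for n,p in(('glue',(456,222)),('bowl',(463,335)),('gougeblade',(193,172)),('mallethandle',(322,180)),('gougehandle',(320,176)),('malletheadbot',(433,192))):print(n,(plane(T,*p,0.02)*1000).round(1))
```

```text
cornA [681.4 367.6  33.7] 2.8 z0 [689. 379.]
cornB [461.2 409.4  33.1] 1.5 z0 [464.  421.2]
endA [652.1 221.3  37.1] 0.9 z0 [660.7 229.6]
endB [435.9 261.9  30.7] 5.0 z0 [436.2 270.4]
large [ 451.7 -195.    25. ] 0.2 z0 [ 454.3 -197. ]
med [562.7 104.8  23.6] 0.7 z0 [567.1 107.7]
small [ 621.3 -153.2   21.7] 0.0 z0 [ 626.  -154.2]
eggc? [444.7 -29.   54.4] 0.1 z0 [450. -27.]
finial? [ 528.7 -250.8   66. ] 7.1 z0 [ 536.3 -256.2]
knob? [650.3  -7.2  59.7] 0.4 z0 [665.   -4.1]
large [ 451.7 -195.    26. ]
med [562.9 105.   24. ]
small [ 621.2 -153.2   22. ]
cA [679.8 367.8  35. ]
cB [460.3 409.1  35. ]
eA [652.2 222.   35. ]
eB [433.2 261.9  35. ]
glue [ 646.5 -432.9   20. ]
bowl [ 383.2 -442.5   20. ]
gougeblade [755.2 192.3  20. ]
mallethandle [ 742.2 -115.8   20. ]
gougehandle [ 752.  -110.9   20. ]
malletheadbot [ 718.4 -379.9   20. ]
```

Measured heights are discs 25.0/23.6/21.7, cup 54, knob 60 and walls about 34 mm, and all agree with the stated sizes. The bay centre is about (556,313) mm, with its inward axis at (0.183,0.983).

I'll push with the two fingers about 34 mm apart as a cradle. The order is medium, large, small, passing between the egg cup and the knob.

```bash
python3 -m crank '{"travel":[[3,-4.5,0],[6,-9,0],[9,-13.5,0],[12,-18,0],[15,-22.5,0]],"turn":[[0,0,-8],[0,0,-16],[0,0,-24],[0,0,-32],[0,0,-40]],"gripper":[0.6,0.6,0.6,0.6,0.6]}' && python3 -m crank '{"travel":[[3,-4.5,0],[6,-9,0],[9,-13.5,0],[12,-18,0],[15,-22.5,0]],"turn":[[0,0,-8],[0,0,-16],[0,0,-24],[0,0,-32],[0,0,-39.2]],"gripper":[0.6,0.6,0.6,0.6,0.6]}'
```

```text
clock: 0.8
position: [0.366, 0.3727, 0.2315]
tool_rot: [3.141, -0.0, 2.067]
force: [1.4, 1.4, 0.5]
grip_width: 0.0341
finger_force: 0.0
clock: 1.3
position: [0.5047, 0.1647, 0.2315]
tool_rot: [3.141, -0.0, 1.383]
force: [0.5, 1.8, 0.6]
grip_width: 0.0342
finger_force: 0.0
```

```bash
python3 -m crank '{"travel":[[1,-4,0],[2,-8.7,0],[2.1,-8.7,-4],[2.1,-8.7,-8],[2.1,-8.7,-12]],"turn":[[0,0,0],[0,0,0],[0,0,0],[0,0,0],[0,0,0]],"gripper":[0.6,0.6,0.6,0.6,0.6]}'; python3 -m crank '{"travel":[[0,0,-3],[0,0,-6],[0,0,-8],[0,0,-9.5],[0,0,-10.2]],"turn":[[0,0,0],[0,0,0],[0,0,0],[0,0,0],[0,0,0]],"gripper":[0.6,0.6,0.6,0.6,0.6]}';python3 - <<'E'
from look import *
snap('side','1')
E
```

```text
clock: 1.8
position: [0.525, 0.0793, 0.1102]
tool_rot: [3.141, -0.001, 1.388]
force: [1.0, 0.5, -0.0]
grip_width: 0.0344
finger_force: 0.0
clock: 2.3
position: [0.5245, 0.0794, 0.0083]
tool_rot: [-3.141, 0.0, 1.388]
force: [-0.3, -0.6, 1.5]
grip_width: 0.0341
finger_force: 0.2
```

View pics/side_1.png

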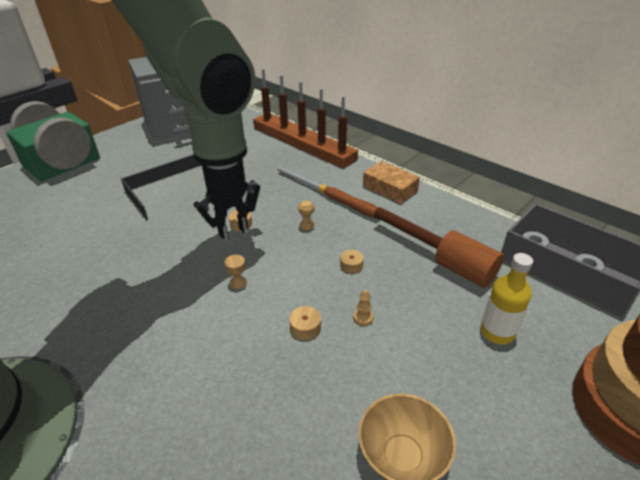

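The fingers stopped short of their target, at (0.525,0.079), close to the medium disc, which is partly hidden at about (240,218). I'll back off along -y and re-measure.

```bash
python3 -m crank '{"travel":[[0,-1,0],[0,-2,0],[0,-3.2,0],[1.2,-3.5,0],[2.3,-3.5,0]],"turn":[[0,0,0],[0,0,0],[0,0,0],[0,0,0],[0,0,0]],"gripper":[0.6,0.6,0.6,0.6,0.6]}';python3 - <<'E'
from look import *
T=snap('top','2')
for c in wood(T,(8,70,150),(80,190,420,330)):
  e=cv2.fitEllipse(c); print(np.round(e[0],1),np.round(e[1],1),(plane(T,*e[0],.024)*1000).round(1))
E
```

```text
clock: 2.85
position: [0.5487, 0.0428, 0.01]
tool_rot: [3.141, -0.0, 1.387]
force: [0.1, -0.4, 1.2]
grip_width: 0.034
finger_force: 0.0
[354.5 302.5] [21.3 21.6] [ 451.6 -195.    24. ]
[337.1 229.9] [16.5 17.6] [ 620.6 -153.1   24. ]
```

View pics/top_2.png

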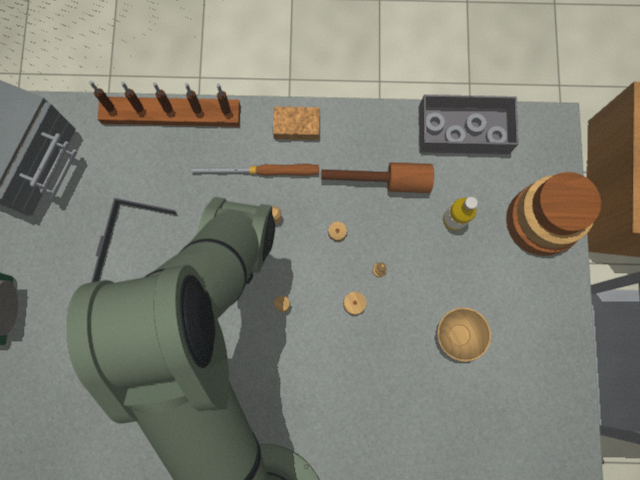

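The arm covers the medium disc in the top view, and the rest of the scene is unchanged. I'll use the side view for the medium disc.

Run:
```python
from look import *
T=snap('side','3')
for c in wood(T,(8,70,165),(200,190,300,290)):
  e=cv2.fitEllipse(c); print(cv2.boundingRect(c),np.round(e[0],1),np.round(e[1],1),(plane(T,*e[0],.024)*1000).round(1))
cv2.imwrite('pics/c3.png',cv2.resize(cv2.imread('pics/side_3.png')[170:300,170:330],None,fx=3,fy=3))
```

```text
(no output)
```

View pics/c3.png

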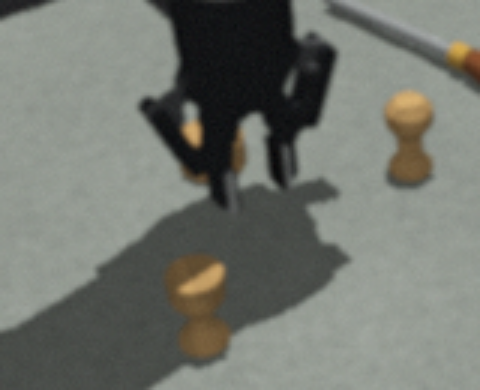

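The disc still covers about columns 231–252 and bottoms at row 231, so it hasn't moved. Now I push it along (0.27,1) into the bay.

```bash
python3 -m crank '{"travel":[[0.4,1.5,0],[0.8,3,0],[1.3,4.8,0],[1.8,6.6,0],[2.3,8.4,0]],"turn":[[0,0,0],[0,0,0],[0,0,0],[0,0,0],[0,0,0]],"gripper":[0.6,0.6,0.6,0.6,0.6]}'; python3 -m crank '{"travel":[[0.5,1.9,0],[1,3.8,0],[1.5,5.7,0],[2,7.6,0],[2.6,9.5,0]],"turn":[[0,0,0],[0,0,0],[0,0,0],[0,0,0],[0,0,0]],"gripper":[0.6,0.6,0.6,0.6,0.6]}';python3 - <<'E'
from look import *
T=snap('side','4')
cv2.imwrite('pics/c4.png',cv2.resize(cv2.imread('pics/side_4.png')[130:300,110:330],None,fx=3,fy=3))
E
```

```text
clock: 3.45
position: [0.5707, 0.1311, 0.0093]
tool_rot: [-3.141, -0.0, 1.39]
force: [0.4, -0.7, -0.1]
grip_width: 0.034
finger_force: 0.1
clock: 3.95
position: [0.5969, 0.2254, 0.0092]
tool_rot: [-3.141, 0.0, 1.389]
force: [-0.2, 0.6, 0.2]
grip_width: 0.0337
finger_force: 0.2
```

View pics/c4.png

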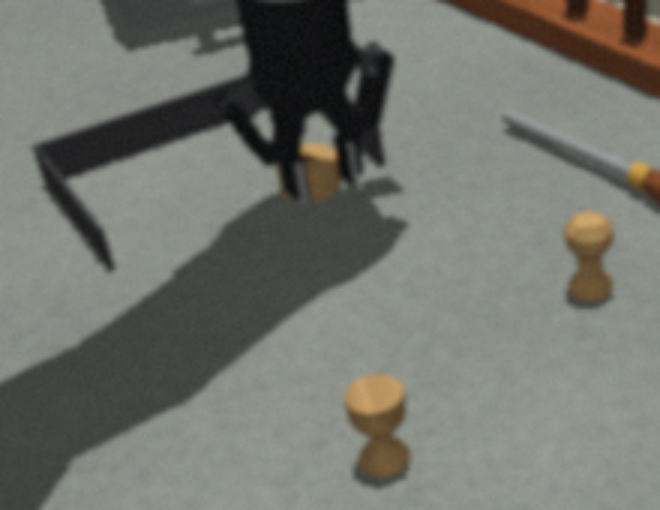

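The disc is cradled between the fingers at crop (318,172) and entering the bay. I finish the push, ease to a stop, back off and lift.

```bash
python3 -m crank '{"travel":[[0.5,1.9,0],[1.1,3.8,0],[1.6,5.7,0],[2.1,7.3,0],[2.5,8.5,0]],"turn":[[0,0,0],[0,0,0],[0,0,0],[0,0,0],[0,0,0]],"gripper":[0.6,0.6,0.6,0.6,0.6]}'; python3 -m crank '{"travel":[[0,0,0],[-0.3,-1.5,0],[-0.6,-3,3],[-1,-4,7],[-1.5,-6,11]],"turn":[[0,0,0],[0,0,0],[0,0,0],[0,0,0],[0,0,0]],"gripper":[0.6,0.6,0.6,0.6,0.6]}'
python3 -m crank '{"travel":[[-2,-4,2],[-4,-8,2],[-6,-13,2],[-8,-17,2],[-10,-21,2]],"turn":[[0,0,0],[0,0,0],[0,0,0],[0,0,0],[0,0,0]],"gripper":[0.6,0.6,0.6,0.6,0.6]}'
```

```text
clock: 4.5
position: [0.6217, 0.3106, 0.0091]
tool_rot: [-3.141, -0.0, 1.39]
force: [0.5, -0.6, 0.2]
grip_width: 0.0345
finger_force: 0.2
clock: 5.0
position: [0.606, 0.2467, 0.1201]
tool_rot: [-3.141, 0.001, 1.388]
force: [0.9, 0.2, 0.8]
grip_width: 0.0339
finger_force: 0.0
clock: 5.5
position: [0.5046, 0.035, 0.1394]
tool_rot: [-3.141, 0.0, 1.386]
force: [2.0, -0.2, -0.5]
grip_width: 0.0344
finger_force: 0.0
```

```bash
python3 -m crank '{"travel":[[-1.2,-4.4,0],[-2.4,-8.8,0],[-3.6,-13.2,0],[-4.8,-17.5,0],[-6,-21.5,0]],"turn":[[0,0,-2],[0,0,-4],[0,0,-6],[0,0,-8],[0,0,-10]],"gripper":[0.6,0.6,0.6,0.6,0.6]}'; python3 -m crank '{"travel":[[-1,-3.5,0],[-2,-6.8,0],[-2,-6.8,0],[-2,-6.8,-1],[-2,-6.8,-3]],"turn":[[0,0,0],[0,0,0],[0,0,0],[0,0,0],[0,0,0]],"gripper":[0.6,0.6,0.6,0.6,0.6]}'
python3 - <<'E'
from look import *
T=snap('top','5')
for c in wood(T,(8,70,150),(80,190,420,330)):
  e=cv2.fitEllipse(c); print(np.round(e[0],1),np.round(e[1],1),(plane(T,*e[0],.024)*1000).round(1))
print(bot.observe()['position'])
E
```

```text
clock: 6.0
position: [0.4445, -0.1793, 0.1394]
tool_rot: [-3.142, 0.0, 1.21]
force: [1.0, -0.4, 0.2]
grip_width: 0.0337
finger_force: 0.0
clock: 6.5
position: [0.4268, -0.2442, 0.1093]
tool_rot: [3.14, -0.0, 1.214]
force: [0.9, 1.0, -0.4]
grip_width: 0.0341
finger_force: 0.0
[281.2 302.6] [13.6 14.5] [447.7 -27.3  24. ]
[350.2 298.5] [ 8.9 20.2] [ 460.5 -184.9   24. ]
[337.1 229.8] [16.5 17.6] [ 620.7 -153.    24. ]
[126.6 223. ] [18.1 19.4] [626.4 339.9  24. ]
[272.7 211.9] [ 8.9 11.1] [660.5  -1.2  24. ]
[ 0.42556977 -0.24311915  0.10610907]
```

The medium disc lies at (626,340), well inside the bay. Now I descend behind the large disc and push it.

```bash
python3 -m crank '{"travel":[[0,0,-3],[0,0,-6],[0,0,-8],[0,0,-9.3],[0,0,-9.8]],"turn":[[0,0,0],[0,0,0],[0,0,0],[0,0,0],[0,0,0]],"gripper":[0.6,0.6,0.6,0.6,0.6]}'; python3 -m crank '{"travel":[[0.6,1.2,0],[1.2,2.4,0],[2.2,3.9,0],[3.2,5.4,0],[4.2,6.9,0]],"turn":[[0,0,0],[0,0,0],[0,0,0],[0,0,0],[0,0,0]],"gripper":[0.6,0.6,0.6,0.6,0.6]}'; python3 -m crank '{"travel":[[1.1,1.7,0],[2.2,3.4,0],[3.3,5.1,0],[4.4,6.8,0],[5.4,8.5,0]],"turn":[[0,0,0],[0,0,0],[0,0,0],[0,0,0],[0,0,0]],"gripper":[0.6,0.6,0.6,0.6,0.6]}';python3 - <<'E'
from look import *
T=snap('side','6')
for c in wood(T,(8,70,60),(200,190,400,345)):
  print(cv2.boundingRect(c),np.round(cv2.fitEllipse(c)[0],1))
cv2.imwrite('pics/c6.png',cv2.resize(cv2.imread('pics/side_6.png')[150:350,150:400],None,fx=2.5,fy=2.5))
E
```

```text
clock: 7.05
position: [0.4262, -0.2439, 0.0103]
tool_rot: [-3.14, -0.0, 1.214]
force: [-0.7, 0.6, 1.5]
grip_width: 0.0344
finger_force: 0.0
clock: 7.55
position: [0.4702, -0.1736, 0.0122]
tool_rot: [3.14, -0.001, 1.215]
force: [-0.2, 0.9, 0.2]
grip_width: 0.034
finger_force: 0.1
clock: 8.05
position: [0.524, -0.0881, 0.0122]
tool_rot: [3.14, -0.001, 1.215]
force: [0.3, 0.4, 0.3]
grip_width: 0.0339
finger_force: 0.1
(354, 290, 19, 36) [363.4 310.6]
(225, 255, 21, 34) [235.5 270.2]
(340, 250, 24, 23) [351.3 260.9]
(283, 248, 15, 28) [289.9 261.2]
(371, 190, 29, 14) [390.9 194.4]
(319, 190, 81, 36) [360.2 205.1]
```

View pics/c6.png

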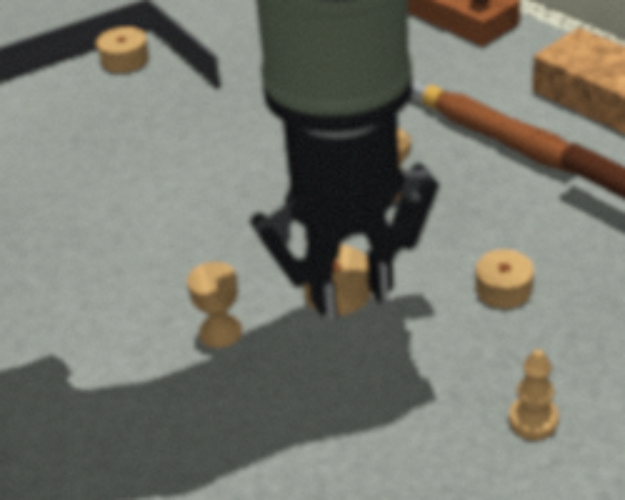

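The large disc is cradled at crop (350,280), the standing pieces are untouched, and the medium disc is in the bay at crop (122,48). I turn the push towards the bay, keeping midway between the cup and the knob.

```bash
python3 -m crank '{"travel":[[0.6,1.7,0],[1.1,3.5,0],[1.5,5.4,-0.1],[1.6,7.3,-0.2],[1.6,9.2,-0.2]],"turn":[[0,0,2],[0,0,4],[0,0,6],[0,0,8],[0,0,10]],"gripper":[0.6,0.6,0.6,0.6,0.6]}'; python3 -m crank '{"travel":[[0,1.9,0],[0,3.8,0],[0,5.7,0],[-0.1,7.6,0],[-0.3,9.5,0]],"turn":[[0,0,2],[0,0,4],[0,0,6],[0,0,8],[0,0,10]],"gripper":[0.6,0.6,0.6,0.6,0.6]}';python3 -m crank '{"travel":[[-0.3,1.9,0],[-0.6,3.8,0],[-1,5.7,0],[-1.3,7.6,0],[-1.7,9.5,0]],"turn":[[0,0,0],[0,0,0],[0,0,0],[0,0,0],[0,0,0]],"gripper":[0.6,0.6,0.6,0.6,0.6]}';python3 - <<'E'
from look import *
T=snap('side','7')
for c in wood(T,(8,70,60),(110,140,400,345)):
  print(cv2.boundingRect(c),np.round(cv2.fitEllipse(c)[0],1))
E
```

```text
clock: 8.6
position: [0.5393, 0.0036, 0.0101]
tool_rot: [3.14, -0.001, 1.391]
force: [-0.1, -0.4, 0.3]
grip_width: 0.0341
finger_force: 0.5
clock: 9.1
position: [0.5359, 0.0988, 0.0102]
tool_rot: [3.14, -0.001, 1.566]
force: [-0.1, -0.4, 1.1]
grip_width: 0.0339
finger_force: 0.4
clock: 9.6
position: [0.5185, 0.1938, 0.0102]
tool_rot: [3.141, -0.001, 1.564]
force: [-0.3, -0.2, -0.8]
grip_width: 0.0343
finger_force: 0.3
(354, 290, 20, 36) [363.5 310.6]
(225, 255, 21, 34) [235.6 270.1]
(340, 250, 24, 23) [351.3 260.8]
(298, 200, 16, 31) [306.1 214.3]
(190, 195, 13, 23) [196.3 204.6]
(319, 184, 81, 41) [356.8 203.1]
(363, 161, 37, 43) [383.7 180.4]
(281, 140, 77, 28) [327.1 150.7]
```

```bash
python3 -m crank '{"travel":[[-0.3,1.9,0],[-0.6,3.8,0],[-0.9,5.7,0],[-1.1,7.6,0],[-1.3,9.5,0]],"turn":[[0,0,0],[0,0,0],[0,0,0],[0,0,0],[0,0,0]],"gripper":[0.6,0.6,0.6,0.6,0.6]}'; python3 -m crank '{"travel":[[-0.2,1.6,0],[-0.3,2.8,0],[-0.4,3.7,0],[-0.4,3.7,0],[-0.4,2.2,0]],"turn":[[0,0,0],[0,0,0],[0,0,0],[0,0,0],[0,0,0]],"gripper":[0.6,0.6,0.6,0.6,0.6]}';python3 -m crank '{"travel":[[0,-1.5,0],[0,-3,2],[0.5,-4,6],[1,-6,10],[2,-9,13]],"turn":[[0,0,0],[0,0,0],[0,0,0],[0,0,0],[0,0,0]],"gripper":[0.6,0.6,0.6,0.6,0.6]}'
```

```text
clock: 10.15
position: [0.5052, 0.2886, 0.0101]
tool_rot: [3.141, -0.001, 1.564]
force: [0.3, 0.0, -0.7]
grip_width: 0.0343
finger_force: 0.1
clock: 10.65
position: [0.5016, 0.3095, 0.0092]
tool_rot: [3.141, -0.001, 1.565]
force: [0.3, 0.9, -0.1]
grip_width: 0.0341
finger_force: 0.0
clock: 11.15
position: [0.5218, 0.2167, 0.1413]
tool_rot: [3.141, -0.001, 1.563]
force: [0.4, 0.5, -0.2]
grip_width: 0.0339
finger_force: 0.0
```

```bash
python3 -m crank '{"travel":[[1.3,-4.5,0],[2.6,-9,0],[3.9,-13.5,0],[5.2,-18,0],[6.5,-22.5,0]],"turn":[[0,0,2],[0,0,4],[0,0,6],[0,0,8],[0,0,10]],"gripper":[0.6,0.6,0.6,0.6,0.6]}'; python3 -m crank '{"travel":[[1.3,-4.5,0],[2.6,-9,0],[3.9,-13.5,0],[5,-17.5,0],[5.4,-19.9,0]],"turn":[[0,0,0],[0,0,0],[0,0,0],[0,0,0],[0,0,0]],"gripper":[0.6,0.6,0.6,0.6,0.6]}'
python3 - <<'E'
from look import *
T=snap('top','8')
for c in wood(T,(8,70,150),(80,190,420,330)):
  e=cv2.fitEllipse(c); print(np.round(e[0],1),np.round(e[1],1),(plane(T,*e[0],.024)*1000).round(1))
E
```

```text
clock: 11.65
position: [0.5862, -0.0105, 0.1393]
tool_rot: [-3.141, 0.0, 1.737]
force: [-0.1, 0.9, -0.8]
grip_width: 0.034
finger_force: 0.0
clock: 12.15
position: [0.6393, -0.2116, 0.1392]
tool_rot: [-3.141, 0.001, 1.732]
force: [0.5, -0.5, -0.0]
grip_width: 0.034
finger_force: 0.0
[115.2 275.9] [20.5 21.7] [501.  356.9  24. ]
[126.8 223. ] [18.2 19.7] [626.4 339.6  24. ]
[272.6 212. ] [ 9.4 12.3] [660.3  -0.8  24. ]
```

The large disc is at (501,357), well inside. Now the small disc.

```bash
python3 -m crank '{"travel":[[-0.4,0,-4],[-0.4,0,-8],[-0.4,0,-11],[-0.4,0,-12.6],[-0.4,0,-13]],"turn":[[0,0,0],[0,0,0],[0,0,0],[0,0,0],[0,0,0]],"gripper":[0.6,0.6,0.6,0.6,0.6]}'; python3 -m crank '{"travel":[[-0.5,1.2,0],[-1,2.4,0],[-1.8,3.9,0],[-2.6,5.5,0],[-3.4,7.2,0]],"turn":[[0,0,0],[0,0,0],[0,0,0],[0,0,0],[0,0,0]],"gripper":[0.6,0.6,0.6,0.6,0.6]}'; python3 -m crank '{"travel":[[-0.9,1.8,0],[-1.8,3.7,0],[-2.7,5.6,0],[-3.6,7.5,0],[-4.5,9.5,0]],"turn":[[0,0,0],[0,0,0],[0,0,0],[0,0,0],[0,0,0]],"gripper":[0.6,0.6,0.6,0.6,0.6]}';python3 - <<'E'
from look import *
T=snap('side','9')
for c in wood(T,(8,70,60),(110,140,400,345)):
  print(cv2.boundingRect(c),np.round(cv2.fitEllipse(c)[0],1))
cv2.imwrite('pics/c9.png',cv2.resize(cv2.imread('pics/side_9.png')[150:350,150:400],None,fx=2.5,fy=2.5))
E
```

```text
clock: 12.7
position: [0.6352, -0.2064, 0.0079]
tool_rot: [-3.139, -0.001, 1.736]
force: [-0.7, -0.4, 0.2]
grip_width: 0.0342
finger_force: 0.0
clock: 13.2
position: [0.6028, -0.1319, 0.0108]
tool_rot: [3.14, 0.0, 1.738]
force: [0.2, -0.2, -0.0]
grip_width: 0.0343
finger_force: 0.1
clock: 13.7
position: [0.5576, -0.0367, 0.0107]
tool_rot: [3.14, -0.0, 1.738]
force: [0.7, 0.6, -0.5]
grip_width: 0.0341
finger_force: 0.1
(354, 290, 20, 36) [363.5 310.6]
(226, 255, 21, 34) [236.1 271.3]
(266, 244, 12, 14) [270.  251.6]
(300, 200, 14, 31) [307.2 217.1]
(319, 184, 81, 42) [357.  203.4]
(137, 176, 26, 23) [150. 187.]
(363, 161, 37, 43) [383.7 180.4]
(188, 160, 21, 19) [198.6 168.8]
(304, 140, 54, 28) [332.2 151.9]
```

View pics/c9.png

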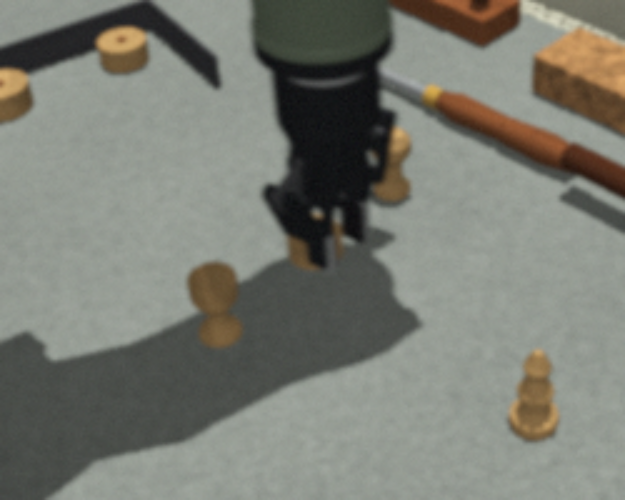

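The small disc is cradled at crop (313,245), and the two other discs and all the turnings are in place. I push straight along +y.

```bash
python3 -m crank '{"travel":[[-0.1,1.7,0],[-0.1,3.6,0],[-0.1,5.5,-0.1],[-0.1,7.4,-0.1],[-0.1,9.3,-0.1]],"turn":[[0,0,-2],[0,0,-4],[0,0,-6],[0,0,-8],[0,0,-10]],"gripper":[0.6,0.6,0.6,0.6,0.6]}'; python3 -m crank '{"travel":[[0,1.9,0],[0,3.8,0],[0,5.7,0],[0,7.6,0],[0,9.5,0]],"turn":[[0,0,0],[0,0,0],[0,0,0],[0,0,0],[0,0,0]],"gripper":[0.6,0.6,0.6,0.6,0.6]}';python3 -m crank '{"travel":[[0,1.9,0],[0,3.8,0],[0,5.7,0],[0,7.6,0],[0,9.4,0]],"turn":[[0,0,0],[0,0,0],[0,0,0],[0,0,0],[0,0,0]],"gripper":[0.6,0.6,0.6,0.6,0.6]}';python3 - <<'E'
from look import *
T=snap('side','10')
for c in wood(T,(8,70,60),(110,140,320,345)):
  print(cv2.boundingRect(c),np.round(cv2.fitEllipse(c)[0],1))
E
```

```text
clock: 14.25
position: [0.5569, 0.0562, 0.0096]
tool_rot: [3.14, -0.001, 1.562]
force: [0.5, 0.0, 0.6]
grip_width: 0.0339
finger_force: 0.4
clock: 14.75
position: [0.5567, 0.1513, 0.0097]
tool_rot: [3.14, -0.001, 1.564]
force: [0.2, 0.0, 0.4]
grip_width: 0.0342
finger_force: 0.4
clock: 15.25
position: [0.5565, 0.2454, 0.0095]
tool_rot: [3.141, -0.001, 1.564]
force: [0.0, -0.6, 1.0]
grip_width: 0.0346
finger_force: 0.6
(225, 255, 22, 34) [235.6 270.2]
(298, 200, 16, 31) [306.1 214.4]
(191, 184, 12, 18) [196.9 191.2]
(137, 177, 26, 22) [150.  187.1]
(281, 140, 39, 18) [307.7 146. ]
```

Finish the last stretch, retreat, then look at the whole scene.

```bash
python3 -m crank '{"travel":[[0,1.8,0],[0,3.3,0],[0,4.4,0],[0,4.9,0],[0,4.9,0]],"turn":[[0,0,0],[0,0,0],[0,0,0],[0,0,0],[0,0,0]],"gripper":[0.6,0.6,0.6,0.6,0.6]}'; python3 -m crank '{"travel":[[0,-1.5,0],[0,-3.5,1],[0,-5,5],[0,-6,10],[-1,-8,15]],"turn":[[0,0,0],[0,0,0],[0,0,0],[0,0,0],[0,0,0]],"gripper":[0.6,0.6,0.6,0.6,0.6]}';python3 -m crank '{"travel":[[0,-4.5,1],[0,-9,1],[0,-13.5,1],[0,-18,1],[0,-22.5,1]],"turn":[[0,0,0],[0,0,0],[0,0,0],[0,0,0],[0,0,0]],"gripper":[0.6,0.6,0.6,0.6,0.6]}';python3 -m crank '{"travel":[[0,-4.5,0],[0,-9,0],[0,-13.5,0],[0,-16,0],[0,-16,0]],"turn":[[0,0,0],[0,0,0],[0,0,0],[0,0,0],[0,0,0]],"gripper":[0.6,0.6,0.6,0.6,0.6]}';python3 - <<'E'
from look import *
T=snap('top','11')
for c in wood(T,(8,70,150),(80,190,420,330)):
  e=cv2.fitEllipse(c); p=plane(T,*e[0],.024)*1000; q=p[:2]-[556,313]
  print(np.round(e[0],1),p.round(1),'w,v',(q@[.983,-.183]).round(),(q@[.183,.983]).round())
S=snap('side','11')
E
```

```text
clock: 15.8
position: [0.5567, 0.2931, 0.0082]
tool_rot: [-3.142, 0.0, 1.564]
force: [0.2, -0.2, -0.5]
grip_width: 0.0342
finger_force: 0.0
clock: 16.3
position: [0.5483, 0.2115, 0.1553]
tool_rot: [3.141, 0.0, 1.56]
force: [0.5, -0.3, 0.8]
grip_width: 0.0338
finger_force: 0.0
clock: 16.8
position: [0.5465, -0.0146, 0.1638]
tool_rot: [3.141, -0.0, 1.56]
force: [1.2, -0.6, 0.1]
grip_width: 0.0343
finger_force: 0.0
clock: 17.3
position: [0.5454, -0.1768, 0.1639]
tool_rot: [3.141, 0.002, 1.555]
force: [0.9, -0.5, -0.2]
grip_width: 0.0342
finger_force: 0.0
[115.1 275.9] [501. 357.  24.] w,v -62.0 33.0
[133.6 252.8] [556.  318.4  24. ] w,v -1.0 5.0
[126.7 223. ] [626.3 339.7  24. ] w,v 64.0 39.0
[272.6 211.9] [660.4  -0.8  24. ] w,v 160.0 -289.0
```

View pics/top_11.png

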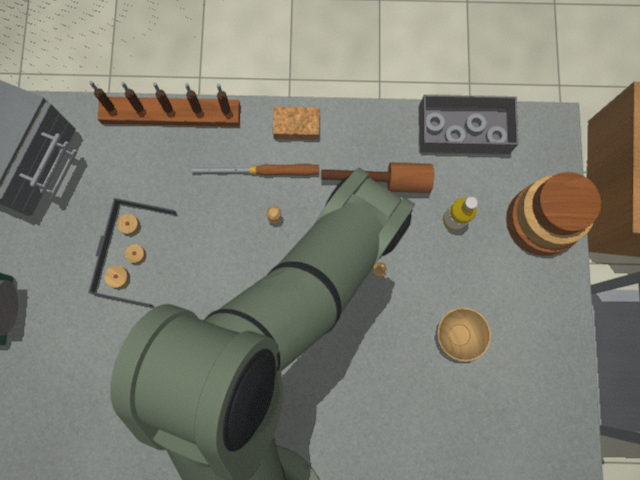

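All three discs lie in the bay, at (127,223), (134,253) and (116,276). In their latest views the turnings, tools, bowl and bottle stand where they started, and the tool hangs clear in the air.

```bash
python3 -c "
from workcell import bot
print(bot.job_done())"
```

```text
the job is handed in; nothing more can be done
None
```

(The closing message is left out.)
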